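# Take the cap off the catch can

## Task

The silver cap on the tall black can has been backed off until only the last part turn of its thread holds it. Unscrew it the rest of the way, keep hold of it as it comes free, and set it right way up in the round parts dish without dropping it. Leave the short white jar with its similar cap standing where it is.

Things in the scene. Friction and masses are not known exactly. Their poses are not given: they have to be found in the camera images.
- cap_center (a point): Centre (half-way up) of the loose ribbed silver cap on the tall black can, a cylinder 48 mm across, 36 mm high, 90 g, z up. Grip its side from above, 5 mm over this point. Turn it anticlockwise (seen from above): 33 to 45 degrees of thread are left, and past 84 the next thread catches, so 65 always frees it. It turns easily, rises 1.3 mm per radian and has 2 mm of height play, so turn it at one height.
- can_mouth (a point): Centre of the top of the can's neck, 120 mm above the bench, z up. The can is black, 66 mm across up to a shoulder 82 mm above the bench, on a bolted-down round foot 92 mm across. The cap's centre starts 2 mm above this point and its underside 17 mm or more above the shoulder; the neck is 37 mm across. Lift a freed cap 40 mm before moving sideways.
- dish_floor (a point): Centre of the inner floor of the round dark steel parts dish, 4 mm above the bench, z up. The dish is fixed, 170 mm across its rim, 16 mm high, with a flat inner floor 148 mm across. The cap standing in it has its centre 18 mm above this point.
- jar_center (a point): Centre (half-way up) of the loose short white jar, a bystander: 68 mm across, 76 mm high with its silver ribbed cap, 350 g. It and the can swap places from one start to another.
There are look-alikes about, which are no part of the job. Of the things shaped like the part that bears cap_center, the aluminium one is meant.

How it is judged (in metres and radians):
On the way:
1. the cap has been lifted clear of the neck, held upright in the fingers (z of cap_center in the frame of can_mouth above 0.03 m and contact force between the fingers and cap above 0.5 N and angle between cap_center's own z axis and vertical below 0.35 rad), for 0.1 s.
At the end, for the whole second after the job is handed in: The cap stands at rest and released on the floor of the dish, right way up within 10 degrees, its centre within 55 mm of the dish's centre (so anywhere on the flat floor), and the jar stands upright within 30 mm of where it was (horizontal distance between cap_center and dish_floor below 0.055 m and z of cap_center in the frame of dish_floor below 0.025 m and angle between each of cap_center, jar_center's own z axis and vertical below 0.17 rad and linear speed of cap below 0.02 m/s and distance of jar_center from where it was at the start of the episode below 0.03 m); the robot touches nothing.
It fails at once if the cap is let go in mid-air: off the can, more than 25 mm above its resting height in the dish and not in the fingers (z of cap_center in the frame of dish_floor above 0.043 m and horizontal distance between cap_center and can_mouth above 0.03 m and contact force between the fingers and cap below 0.05 N).
It fails at once if the white jar is pushed away or tipped over (distance of jar_center from where it was at the start of the episode above 0.05 m or angle between jar_center's own z axis and vertical above 0.5 rad).
It also fails if it takes over 42 s, if anything falls off the work surface, if the arm or the gripper's body presses on something with over 40 N, if the wrist force passes 120 N, or if a joint passes its speed limit or range.

## Robot

A 6-joint arm with a two-finger parallel gripper is mounted at the origin on the work surface. World frame = base frame: x ahead of the robot, y to its left, z up, the work surface at z = 0. Lengths are in mm, angles in rad, forces in N, time in s.
With the tool pointing down it reaches from about 275 to 1000 mm from the base axis. Payload 8.4 kg.
Tool frame: the origin (TCP) lies midway between the tips of the shut fingers; the grasp point (between the pads) lies 19 mm behind it; z points along the fingers, y is the direction in which the jaws open and shut (so a half turn about z gives the same grasp; the last joint's range is limited). The gripper opens to 85 mm and grips with 20 to 120 N. Pads are 22 mm wide; open, the fingers measure 114 mm over their backs; the gripper's body (76 mm by 85 mm) begins 54 mm behind the grasp point. The pads swing forward as they close: fully open they stand 13 mm farther back than shut.
Start: joints at [1.332, 0.353, 1.633, -0, 1.155, -0.002], TCP at [146.619, 607.561, 231.281] pointing down, gripper open.
Joint ranges: [-2.63, 2.63], [-0.92, 2.1], [0.06, 2.66], [-1.3, 4.44], [0, 2.69], [-3.02, 3.02]. Speed limits (rad/s): [2.22, 2.22, 2.79, 3.14, 3.14, 3.14].

## Interface

Orientations are given as [roll, pitch, yaw] about the fixed x, y, z axes, in that order (R = Rz(yaw) Ry(pitch) Rx(roll)).
In Python, from rig import * gives the robot as it stands.
- The arm moves only by the tool play_rows, never from a script. Its argument "moves" is a list of rows, each a list of 3 entries, a list of its own where there are three numbers: the shift along the tool's x, y, z in m, then the turn, a rotation vector about the tool's x, y, z in rad, then the opening in per cent of the stroke, from 0 (shut) to 100 (fully open). In form: [[[x, y, z], [rx, ry, rz], fingers], ...]. A call has 1 to 20 rows; each row shifts and turns the commanded pose from where the row before left it, along the tool's axes as they then stand; what a row does not reach is not made up. A row lasts 1/10 s, in which the tool goes at most 50 mm and 8.59 degrees, less where a joint would pass 70% of its speed; a pose out of reach is approached as far as the arm can. A call is refused whole if a number of a shift passes 0.05 or a number of a turn 0.15, either way. A call with a gripper value outside its range is refused whole. The fingers move at their own pace and stop on an object; "squeeze" is the grip in N (left out, the last holds). Time passes only in rows, so rows that do not move let the fingers close. It gives the time, the measured TCP pose, the force and the opening at its end, in the units of the state.
- sense(): the state, without advancing time (a new reading comes with each control period).
- grab_frame(name): name is "scene" or "top"; returns a dict with "pixels" (400x640x3 uint8, red, green, blue), "intrinsics" (3x3 intrinsics, pixels), "distortion" ([k1, k2, p1, p2, k3] as OpenCV has them; the pictures are not rectified), "R" (3x3) and "t" (3): a world point X has camera coordinates R X + t. Camera axes: x right, y down, z forward; pixel columns grow to the right and rows downward; lengths in mm; the calibration is good to about 2 mm. A picture is of the moment at which its call begins. There is no depth.
- sign_off(): hands the job in, once; it reports no verdict.
The state is a dict: "clock": time; "qpos": joint angles; "qvel": joint speeds; "joint_efforts": joint torques, N m; "eef_pos": TCP position; "tcp_rot": TCP orientation; "contact_force": force on the tool from outside, world axes, zero at the start; "wrist_torque": the same for the moment, N m; "opening": opening from 0.0 (shut) to 1.0 (fully open).
Only numpy, scipy, OpenCV 4.12 (cv2) and the standard library are available. Lean on these libraries where they do the work, as an engineer would, in place of code of your own. Each camera call takes 0.05 s, during which the arm holds its last target. There are 200 camera calls.

## Working session

There is one attempt and no reset: what is moved stays moved. The work goes in short steps, Python scripts to look and compute and a tool call to move; the robot and the scene stay as the last step left them, time stands still between calls to the robot, and variables do not carry over. Pictures are saved under pics/ and viewed, about 8 in all and at most 12, crops included, and the job is handed in when it is done.

Besides the shell and the picture viewer there is one more tool, called by a JSON object that holds its "name" and its "arguments", one argument or row to a line. play_rows: Moves the arm, as the interface text tells. Its arguments: {"type":"object","properties":{"moves":{"type":"array"},"squeeze":{"type":"number"}},"required":["moves"]}

```bash
mkdir -p pics; python3 - <<'E'
from rig import *
import cv2,pickle
for n in("scene","top"):
    f=grab_frame(n); pickle.dump(f,open(n+".pkl","wb"))
    cv2.imwrite(f"pics/{n}0.png",f["pixels"][:,:,::-1])
    print(n,f["intrinsics"],f["distortion"],f["R"],f["t"])
print(sense())
E
```

```text
scene [[447.02296504   0.         312.32497739]
 [  0.         447.02296504 195.49245826]
 [  0.           0.           1.        ]] [-0.11991671  0.          0.          0.          0.        ] [[-0.50698219  0.8618554   0.01320375]
 [ 0.68124763  0.41003139 -0.60644531]
 [-0.52808212 -0.29846195 -0.79501556]] [ 290.80266294 -344.07490034 1457.30720659]
top [[375.64793183   0.         318.38893693]
 [  0.         375.64793183 196.7911914 ]
 [  0.           0.           1.        ]] [0.01453528 0.         0.         0.         0.        ] [[-0.00328143 -0.99967983 -0.02508908]
 [-0.9975249   0.00503451 -0.07013365]
 [ 0.0702375   0.02479684 -0.99722205]] [ 13.74537132 568.78934169 833.54224622]
{'clock': 0.1, 'qpos': array([ 1.33160536e+00,  3.53619942e-01,  1.63407217e+00,  1.01963357e-08,
        1.15520199e+00, -2.39239772e-03]), 'qvel': array([ 0.00027235, -0.00203074, -0.00269252, -0.00013779,  0.00299492,
       -0.00024534]), 'joint_efforts': array([ 7.06319188e-04, -6.06355762e+01, -3.42821753e+01,  2.33981782e-04,
        4.02970734e-03, -8.61001467e-06]), 'eef_pos': array([146.51141665, 607.13419621, 230.60580595]), 'tcp_rot': array([-3.14029120e+00, -3.12291863e-06,  2.90479407e+00]), 'contact_force': array([-0.48269731, -0.12788029, -0.30658123]), 'wrist_torque': array([ 0.00044433,  0.01968149, -0.02972993]), 'opening': 0.9999618778546157}
```

View pics/scene0.png

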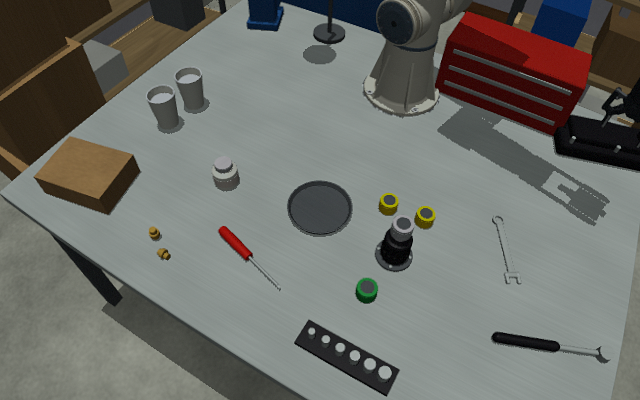

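View pics/top0.png

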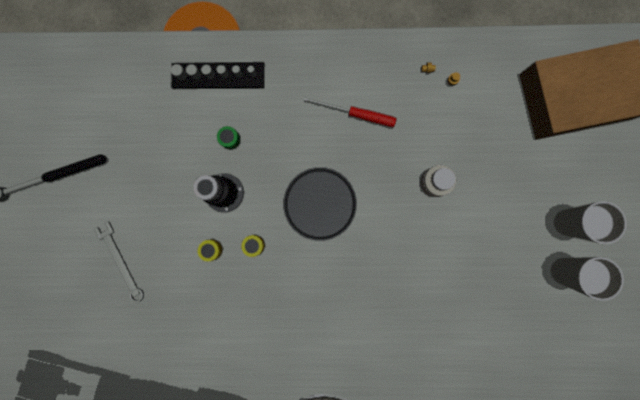

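Scene: the black can with its silver cap is at about (402,227) and the white jar at (224,172). The dish is at (320,208). The two yellow caps and one green cap on the bench are the look-alikes. In the top view the can's cap is at (207,188), the dish at (320,203) and the jar at (440,181). The aluminium cap on the black can is the one meant, and I'll confirm it in a crop while measuring.

```bash
cat > h.py <<'E'
import numpy as np,cv2,pickle
def ray(f,uv):
    p=cv2.undistortPoints(np.array([[uv]],float),f["intrinsics"],np.array(f["distortion"]))[0,0]
    R=np.array(f["R"]);t=np.array(f["t"]);return -R.T@t,R.T@np.array([p[0],p[1],1])
def onz(f,uv,z):
    c,d=ray(f,uv);return c+d*(z-c[2])/d[2]
def proj(f,X):
    R=np.array(f["R"]);return cv2.projectPoints(np.array([X],float),cv2.Rodrigues(R)[0],np.array(f["t"]),f["intrinsics"],np.array(f["distortion"]))[0][0,0]
def two(f,a,g,b):
    c1,d1=ray(f,a);c2,d2=ray(g,b)
    s=np.linalg.lstsq(np.c_[d1,-d2],c2-c1,rcond=None)[0]
    p,q=c1+s[0]*d1,c2+s[1]*d2;return (p+q)/2,np.linalg.norm(p-q)
def blob(img,box,lo,hi=256):
    x0,y0,x1,y1=box;g=img[y0:y1,x0:x1].astype(int).max(2)
    m=((g>=lo)&(g<hi)).astype(np.uint8)
    n,l,s,c=cv2.connectedComponentsWithStats(m);i=1+s[1:,4].argmax()
    cs=cv2.findContours((l==i).astype(np.uint8),0,1)[0][0]
    (cx,cy),r=cv2.minEnclosingCircle(cs)
    return (cx+x0,cy+y0),r,cv2.fitEllipse(cs) if len(cs)>4 else 0,s[i]+np.array([x0,y0,0,0,0])
E
python3 - <<'E'
from h import *
F={n:pickle.load(open(n+".pkl","rb")) for n in("scene","top")}
t=F["top"];s=F["scene"]
# dish: dark rim
c,r,e,st=blob(t["pixels"],(275,160,365,248),0,85);print("dish top",c,r,e,onz(t,c,16))
c,r,e,st=blob(s["pixels"],(280,172,360,242),0,85);print("dish sc",c,r,e,onz(s,np.array(e[0])+[280,172],16))
c1=cv2.resize(s["pixels"][205:275,370:440],(560,560),interpolation=2)
a=cv2.resize(t["pixels"][165:220,190:250],(240,220),interpolation=2)
out=np.zeros((560,800,3),np.uint8);out[:,:560]=c1;out[:220,560:]=a
a=cv2.resize(t["pixels"][155:210,410:470],(240,220),interpolation=2);out[230:450,560:]=a
cv2.imwrite("pics/crop1.png",out[:,:,::-1])
for z in(104,122,140):print(z,onz(t,(207,188),z),onz(s,(402,224),z))
E
```

```text
dish top (319.4615783691406, 203.46599960327148) 36.74250030517578 ((44.4741096496582, 43.55171203613281), (71.9572525024414, 72.50382232666016), 75.92271423339844) [553.86110147   9.08311216  16.        ]
dish sc (319.0957450866699, 207.81914901733398) 32.322269439697266 ((39.2376708984375, 35.55446243286133), (53.578914642333984, 64.70616149902344), 92.40901947021484) [558.01010414  11.16180086  16.        ]
104 [582.29425716 239.30712627 104.        ] [557.10120467 225.7732669  104.        ]
122 [580.57242281 233.46478341 122.        ] [569.80493909 227.90290479 122.        ]
140 [578.85058845 227.62244055 140.        ] [582.50867351 230.03254268 140.        ]
```

View pics/crop1.png

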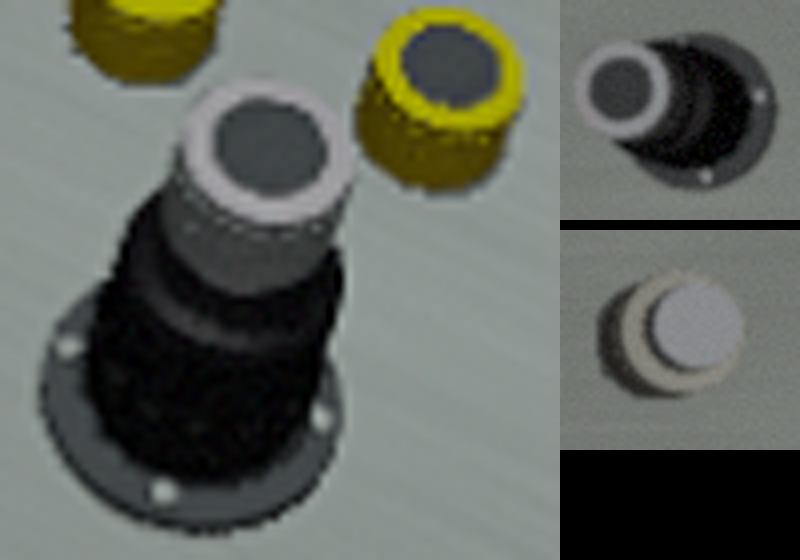

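The crop confirms it: the silver ribbed cap with the dark disc sits on the tall black can. Its top disc is at scene (403.3,223.2) and top (204.8,186.9). Next I triangulate it and work out the approach.

```bash
python3 - <<'E'
from h import *
F={n:pickle.load(open(n+".pkl","rb")) for n in("scene","top")}
t=F["top"];s=F["scene"]
print(two(s,(403.3,223.2),t,(204.8,186.9)))
print(onz(s,(403.3,223.2),140),onz(t,(204.8,186.9),140))
# foot centre check, foot top ~ few mm; top crop foot ellipse right edge 776, y 32..188 ; scene crop x 40..343, bottom 535
print("jar",onz(t,(410+134/4-.5,155+97/4-.5),76))
from rig import sense
st=sense();from scipy.spatial.transform import Rotation as Q
print(Q.from_euler("xyz",st["tcp_rot"]).as_matrix().round(3),st["eef_pos"])
E
```

```text
(array([580.71483634, 231.63724494, 141.99913935]), np.float64(0.6120461832967287))
[579.10056048 231.65674376 140.        ] [581.04886213 232.01400398 140.        ]
jar [ 601.73332109 -253.09149974   76.        ]
[[-0.972  0.235 -0.   ]
 [ 0.235  0.972 -0.001]
 [ 0.    -0.001 -1.   ]] [146.51141665 607.13419621 230.60580595]
```

Two views agree: the cap is at (580.3, 231.8) with its top at z≈140 to 142, against 140 expected. I'll move above it at the present height.

{"name": "play_rows", "arguments": {
  "moves": [
    [[-0.0255,-0.01315,0],[0,0,0],100],
    [[-0.0255,-0.01315,0],[0,0,0],100],
    [[-0.0255,-0.01315,0],[0,0,0],100],
    [[-0.0255,-0.01315,0],[0,0,0],100],
    [[-0.0255,-0.01315,0],[0,0,0],100],
    [[-0.0255,-0.01315,0],[0,0,0],100],
    [[-0.0255,-0.01315,0],[0,0,0],100],
    [[-0.0255,-0.01315,0],[0,0,0],100],
    [[-0.0255,-0.01315,0],[0,0,0],100],
    [[-0.0255,-0.01315,0],[0,0,0],100],
    [[-0.0255,-0.01315,0],[0,0,0],100],
    [[-0.0255,-0.01315,0],[0,0,0],100],
    [[-0.0255,-0.01315,0],[0,0,0],100],
    [[-0.0255,-0.01315,0],[0,0,0],100],
    [[-0.0255,-0.01315,0],[0,0,0],100],
    [[-0.0255,-0.01315,0],[0,0,0],100],
    [[-0.0255,-0.01315,0],[0,0,0],100],
    [[-0.0255,-0.01315,0],[0,0,0],100],
    [[-0.0255,-0.01315,0],[0,0,0],100],
    [[-0.0255,-0.01315,0],[0,0,0],100]
  ],
  "squeeze": 60
}}

```text
clock: 2.1
eef_pos: [581.3, 231.3, 230.9]
tcp_rot: [-3.141, -0.001, 2.905]
contact_force: [0.1, 0.5, 0.0]
opening: 1.002
```

{"name": "play_rows", "arguments": {
  "moves": [
    [[0,0,0],[0,0,0],100],
    [[0,0,0],[0,0,0],100],
    [[0,0,0],[0,0,0],100]
  ]
}}

```text
clock: 2.4
eef_pos: [579.9, 232.6, 231.0]
tcp_rot: [-3.141, -0.001, 2.905]
contact_force: [-0.2, -0.4, -0.1]
opening: 1.003
```

```bash
python3 - <<'E'
from rig import *
from h import *
from scipy.spatial.transform import Rotation as Q
s=sense();R=Q.from_euler("xyz",s["tcp_rot"]).as_matrix()
print(s["eef_pos"],s["qpos"].round(3),s["contact_force"],"tool shift to cap",R.T@(np.array([580.3,231.8,108])-s["eef_pos"]), R.round(4))
E
```

```text
[579.89135344 232.64876532 230.96565861] [ 0.379  0.353  1.633  0.     1.156 -0.955] [-0.22323796 -0.36468577 -0.10519271] tool shift to cap [ -0.71008782  -0.6959289  122.96524733] [[-9.722e-01  2.344e-01 -1.000e-03]
 [ 2.344e-01  9.722e-01 -0.000e+00]
 [ 9.000e-04 -3.000e-04 -1.000e+00]]
```

{"name": "play_rows", "arguments": {
  "moves": [
    [[-0.0007,-0.0007,0.01],[0,0,0],100],
    [[0,0,0.012],[0,0,0],100],
    [[0,0,0.012],[0,0,0],100],
    [[0,0,0.012],[0,0,0],100],
    [[0,0,0.012],[0,0,0],100],
    [[0,0,0.012],[0,0,0],100],
    [[0,0,0.012],[0,0,0],100],
    [[0,0,0.012],[0,0,0],100],
    [[0,0,0.012],[0,0,0],100],
    [[0,0,0.01],[0,0,0],100],
    [[0,0,0.007],[0,0,0],100],
    [[0,0,0],[0,0,0],100],
    [[0,0,0],[0,0,0],100],
    [[0,0,0],[0,0,0],100]
  ]
}}

```text
clock: 3.8
eef_pos: [581.6, 231.6, 108.8]
tcp_rot: [3.141, 0.001, 2.905]
contact_force: [-0.1, -0.4, 0.9]
opening: 0.999
```

```bash
python3 - <<'E'
from rig import *
from h import *
import pickle
t=grab_frame("top");s=grab_frame("scene");print(sense()["eef_pos"],sense()["contact_force"])
pickle.dump(s,open("s2.pkl","wb"))
out=np.hstack([cv2.resize(s["pixels"][160:280,350:450],(400,480),interpolation=2),cv2.resize(t["pixels"][130:250,160:260],(400,480),interpolation=2)])
cv2.imwrite("pics/c2.png",out[:,:,::-1])
E
```

```text
[581.58602797 231.57361816 108.87861704] [-0.26376132  0.63104338 -0.04363107]
```

View pics/c2.png

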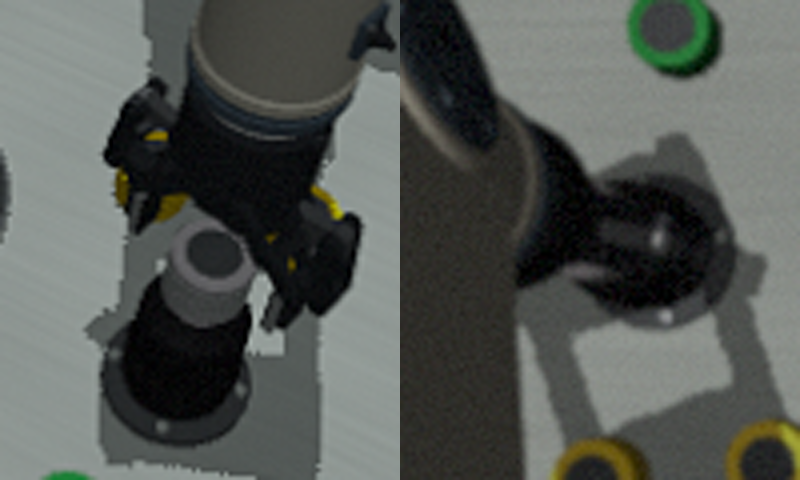

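The fingers stand either side of the cap: left tip at about (145,225) and right tip at about (275,325) in the crop, with the cap between them at (207,275). Closing.

{"name": "play_rows", "arguments": {
  "moves": [
    [[0,0,0],[0,0,0],70],
    [[0,0,0],[0,0,0],60],
    [[0,0,0],[0,0,0],50],
    [[0,0,0],[0,0,0],40],
    [[0,0,0],[0,0,0],30],
    [[0,0,0],[0,0,0],30],
    [[0,0,0],[0,0,0],30],
    [[0,0,0],[0,0,0],30],
    [[0,0,0],[0,0,0],30],
    [[0,0,0],[0,0,0],30]
  ],
  "squeeze": 60
}}

```text
clock: 4.9
eef_pos: [581.4, 231.4, 108.7]
tcp_rot: [3.141, 0.0, 2.905]
contact_force: [-0.3, -1.4, 5.7]
opening: 0.546
```

{"name": "play_rows", "arguments": {
  "moves": [
    [[0,0,0],[0,0,-0.05],30],
    [[0,0,0],[0,0,-0.08],30],
    [[0,0,0],[0,0,-0.08],30],
    [[0,0,0],[0,0,-0.08],30],
    [[0,0,0],[0,0,-0.08],30],
    [[0,0,0],[0,0,-0.08],30],
    [[0,0,0],[0,0,-0.08],30],
    [[0,0,0],[0,0,-0.08],30],
    [[0,0,0],[0,0,-0.08],30],
    [[0,0,0],[0,0,-0.08],30],
    [[0,0,0],[0,0,-0.08],30],
    [[0,0,0],[0,0,-0.08],30],
    [[0,0,0],[0,0,-0.08],30],
    [[0,0,0],[0,0,-0.08],30],
    [[0,0,0],[0,0,-0.05],30],
    [[0,0,0],[0,0,0],30],
    [[0,0,0],[0,0,0],30],
    [[0,0,0],[0,0,0],30]
  ]
}}

```text
clock: 6.7
eef_pos: [582.5, 232.6, 110.1]
tcp_rot: [-3.141, 0.004, -2.239]
contact_force: [-2.6, 2.9, 13.3]
opening: 0.545
```

Turned 65.3°. Lifting gently while watching the force.

{"name": "play_rows", "arguments": {
  "moves": [
    [[0,0,-0.001],[0,0,0],30],
    [[0,0,-0.001],[0,0,0],30],
    [[0,0,-0.001],[0,0,0],30],
    [[0,0,-0.001],[0,0,0],30],
    [[0,0,-0.001],[0,0,0],30],
    [[0,0,0],[0,0,0],30]
  ]
}}

```text
clock: 7.3
eef_pos: [580.7, 231.4, 113.0]
tcp_rot: [3.141, -0.001, -2.238]
contact_force: [-0.8, 2.2, -2.0]
opening: 0.543
```

{"name": "play_rows", "arguments": {
  "moves": [
    [[0,0,-0.003],[0,0,0],30],
    [[0,0,-0.003],[0,0,0],30],
    [[0,0,-0.005],[0,0,0],30],
    [[0,0,-0.005],[0,0,0],30],
    [[0,0,-0.007],[0,0,0],30],
    [[0,0,-0.007],[0,0,0],30],
    [[0,0,-0.007],[0,0,0],30],
    [[0,0,-0.007],[0,0,0],30],
    [[0,0,-0.007],[0,0,0],30],
    [[0,0,-0.005],[0,0,0],30],
    [[0,0,-0.003],[0,0,0],30],
    [[0,0,0],[0,0,0],30],
    [[0,0,0],[0,0,0],30],
    [[0,0,0],[0,0,0],30]
  ]
}}

```text
clock: 8.7
eef_pos: [581.0, 231.3, 171.9]
tcp_rot: [3.141, -0.001, -2.238]
contact_force: [-0.4, -0.6, -1.7]
opening: 0.548
```

```bash
python3 - <<'E'
from rig import *
from h import *
from scipy.spatial.transform import Rotation as Q
s=grab_frame("scene");st=sense()
cv2.imwrite("pics/c3.png",cv2.resize(s["pixels"][120:290,290:460],(600,600),interpolation=2)[:,:,::-1])
R=Q.from_euler("xyz",st["tcp_rot"]).as_matrix()
print(st["eef_pos"],st["contact_force"],st["opening"],st["qpos"].round(2),R.round(3))
print("shift to dish",R.T@(np.array([555.5,10,st["eef_pos"][2]])-st["eef_pos"]))
E
```

```text
[580.98700179 231.32977455 171.91613735] [ 0.01177846 -0.81966929 -0.85279309] 0.5507966865897158 [ 0.38  0.41  1.69 -0.    1.04 -2.1 ] [[-0.619 -0.785 -0.001]
 [-0.785  0.619 -0.   ]
 [ 0.001  0.    -1.   ]]
shift to dish [ 1.89595684e+02 -1.17003964e+02  7.27411020e-02]
```

View pics/c3.png

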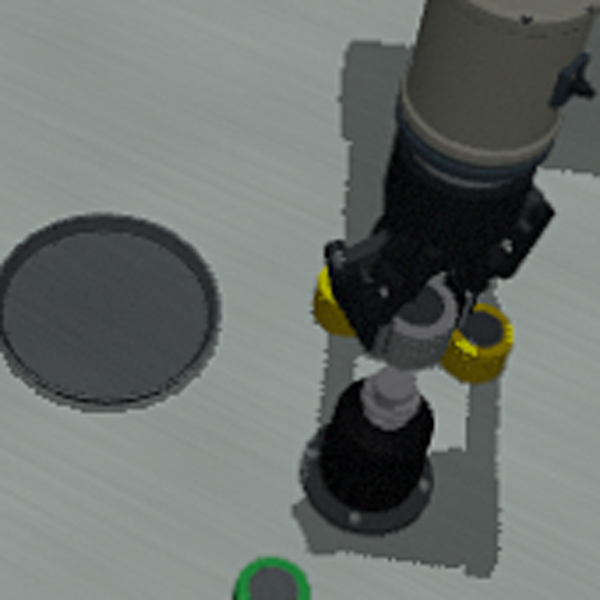

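The cap is held upright at about (415,325) in the crop, clear of the grey neck at (390,395). The force of −0.85 N matches 90 g. Carrying it to the dish.

{"name": "play_rows", "arguments": {
  "moves": [
    [[0.005,-0.003,0],[0,0,0],30],
    [[0.01,-0.0062,0],[0,0,0],30],
    [[0.01,-0.0062,0],[0,0,0],30],
    [[0.01,-0.0062,0],[0,0,0],30],
    [[0.01,-0.0062,0],[0,0,0],30],
    [[0.01,-0.0062,0],[0,0,0],30],
    [[0.01,-0.0062,0],[0,0,0],30],
    [[0.01,-0.0062,0],[0,0,0],30],
    [[0.01,-0.0062,0],[0,0,0],30],
    [[0.01,-0.0062,0],[0,0,0],30],
    [[0.01,-0.0062,0],[0,0,0],30],
    [[0.01,-0.0062,0],[0,0,0],30],
    [[0.01,-0.0062,0],[0,0,0],30],
    [[0.01,-0.0062,0],[0,0,0],30],
    [[0.01,-0.0062,0],[0,0,0],30],
    [[0.01,-0.0062,0],[0,0,0],30],
    [[0.01,-0.0062,0],[0,0,0],30],
    [[0.01,-0.0062,0],[0,0,0],30],
    [[0.01,-0.0062,0],[0,0,0],30],
    [[0.005,-0.003,0],[0,0,0],30]
  ]
}}

```text
clock: 10.75
eef_pos: [555.8, 8.2, 172.3]
tcp_rot: [-3.142, -0.0, -2.239]
contact_force: [0.6, 0.1, -0.9]
opening: 0.541
```

{"name": "play_rows", "arguments": {
  "moves": [
    [[0,0,0.005],[0,0,0],30],
    [[0,0,0.01],[0,0,0],30],
    [[0,0,0.01],[0,0,0],30],
    [[0,0,0.01],[0,0,0],30],
    [[0,0,0.01],[0,0,0],30],
    [[0,0,0.01],[0,0,0],30],
    [[0,0,0.01],[0,0,0],30],
    [[0,0,0.01],[0,0,0],30],
    [[0,0,0.01],[0,0,0],30],
    [[0,0,0.01],[0,0,0],30],
    [[0,0,0.01],[0,0,0],30],
    [[0,0,0.01],[0,0,0],30],
    [[0,0,0.01],[0,0,0],30],
    [[0,0,0.01],[0,0,0],30],
    [[0,0,0.01],[0,0,0],30],
    [[0,0,0.005],[0,0,0],30],
    [[0,0,0],[0,0,0],30],
    [[0,0,0],[0,0,0],30],
    [[0,0,0],[0,0,0],30]
  ]
}}

```text
clock: 12.65
eef_pos: [556.3, 9.4, 22.7]
tcp_rot: [-3.141, 0.001, -2.238]
contact_force: [0.4, 1.3, -0.7]
opening: 0.549
```

```bash
python3 - <<'E'
from rig import *
from h import *
s=grab_frame("scene");st=sense()
cv2.imwrite("pics/c4.png",cv2.resize(s["pixels"][120:270,240:400],(640,600),interpolation=2)[:,:,::-1])
print(st["eef_pos"],st["contact_force"],st["opening"])
E
```

```text
[556.31066166   9.41344303  22.73365344] [-0.05736019 -0.20319101 -1.21873931] 0.5474405097763082
```

View pics/c4.png

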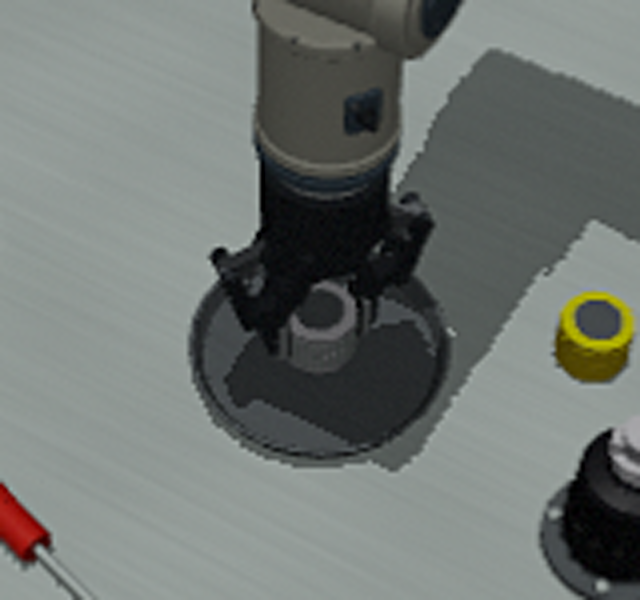

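The cap is held upright over the middle of the dish at about (322,325) in the crop. Lowering the last 13 mm slowly.

{"name": "play_rows", "arguments": {
  "moves": [
    [[0,0,0.004],[0,0,0],30],
    [[0,0,0.004],[0,0,0],30],
    [[0,0,0.002],[0,0,0],30],
    [[0,0,0.001],[0,0,0],30],
    [[0,0,0.001],[0,0,0],30],
    [[0,0,0],[0,0,0],30],
    [[0,0,0],[0,0,0],30]
  ]
}}

```text
clock: 13.4
eef_pos: [555.9, 9.4, 10.3]
tcp_rot: [3.142, -0.0, -2.238]
contact_force: [-0.1, -0.6, -0.7]
opening: 0.549
```

{"name": "play_rows", "arguments": {
  "moves": [
    [[0,0,0.001],[0,0,0],30],
    [[0,0,0],[0,0,0],30],
    [[0,0,0],[0,0,0],30]
  ]
}}

```text
clock: 13.7
eef_pos: [556.1, 9.4, 9.5]
tcp_rot: [-3.141, 0.0, -2.238]
contact_force: [-0.0, -0.6, 1.9]
opening: 0.546
```

{"name": "play_rows", "arguments": {
  "moves": [
    [[0,0,0.001],[0,0,0],30],
    [[0,0,0],[0,0,0],30],
    [[0,0,0],[0,0,0],30]
  ]
}}

```text
clock: 14.0
eef_pos: [556.2, 9.4, 9.4]
tcp_rot: [-3.141, 0.0, -2.238]
contact_force: [-2.8, -0.3, 14.7]
opening: 0.547
```

Contact with the floor (force from −0.7 to +14.7 N). I'll ease off, open the fingers and rise.

{"name": "play_rows", "arguments": {
  "moves": [
    [[0,0,-0.0008],[0,0,0],30],
    [[0,0,0],[0,0,0],52],
    [[0,0,0],[0,0,0],56],
    [[0,0,0],[0,0,0],60],
    [[0,0,0],[0,0,0],66],
    [[0,0,0],[0,0,0],74],
    [[0,0,0],[0,0,0],82],
    [[0,0,0],[0,0,0],85],
    [[0,0,0],[0,0,0],85],
    [[0,0,0],[0,0,0],85]
  ]
}}

```text
clock: 15.0
eef_pos: [555.9, 9.4, 9.1]
tcp_rot: [3.142, -0.0, -2.238]
contact_force: [0.4, -0.7, -0.1]
opening: 0.852
```

{"name": "play_rows", "arguments": {
  "moves": [
    [[0,0,-0.005],[0,0,0],85],
    [[0,0,-0.01],[0,0,0],85],
    [[0,0,-0.01],[0,0,0],85],
    [[0,0,-0.01],[0,0,0],85],
    [[0,0,-0.015],[0,0,0],85],
    [[0,0,-0.02],[0,0,0],85],
    [[0,0,-0.02],[0,0,0],85],
    [[0,0,-0.02],[0,0,0],85],
    [[0,0,-0.02],[0,0,0],85],
    [[0,0,-0.02],[0,0,0],85],
    [[0,0,-0.01],[0,0,0],85],
    [[0,0,0],[0,0,0],85],
    [[0,0,0],[0,0,0],85],
    [[0,0,0],[0,0,0],85]
  ]
}}

```text
clock: 16.4
eef_pos: [555.2, 9.4, 168.2]
tcp_rot: [3.14, -0.001, -2.238]
contact_force: [-0.6, 1.2, -0.1]
opening: 0.85
```

```bash
python3 - <<'E'
from rig import *
from h import *
s=grab_frame("scene");st=sense();pickle.dump(s,open("s5.pkl","wb"))
cv2.imwrite("pics/c5.png",cv2.resize(s["pixels"][120:270,200:440],(800,500),interpolation=2)[:,:,::-1])
print(st["eef_pos"],st["contact_force"],st["opening"],st["clock"])
E
```

```text
[555.19720803   9.37670062 168.051203  ] [ 0.26891401 -0.10821249 -0.19993949] 0.8486004517367544 16.45
```

View pics/c5.png

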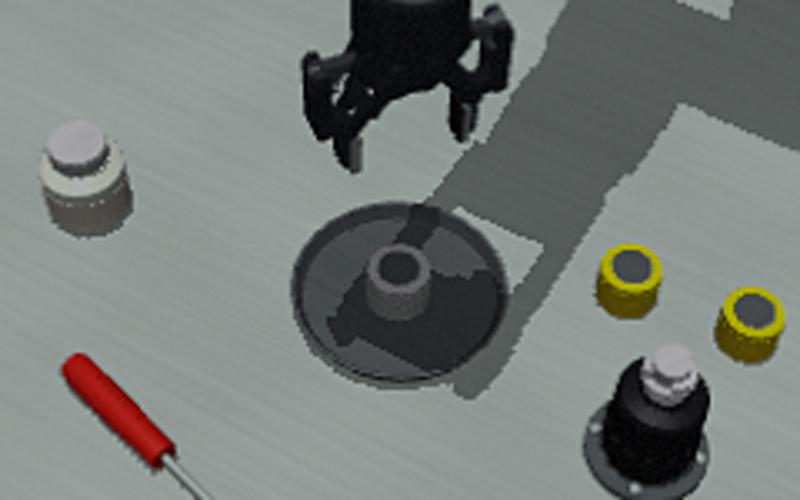

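The cap stands upright and released in the middle of the dish, with its top at about (400,265) in the crop. The jar at (85,180) is where it was, and the arm is clear. Handing in.

```bash
python3 - <<'E'
from rig import *
from h import *
f=pickle.load(open("s5.pkl","rb"))
a=pickle.load(open("scene.pkl","rb"))["pixels"][150:195,205:245].astype(int)
print("cap top at",onz(f,(200+400*.3,120+265*.3),40),"jar diff",abs(a-f["pixels"][150:195,205:245]).mean())
print(sign_off())
E
```

```text
cap top at [550.53231952   8.37782064  40.        ] jar diff 6.917037037037037
the job is handed in; nothing more can be done
None
```

I unscrewed the silver cap from the black can, turning it 65.3° anticlockwise. I lifted it about 60 mm straight up, carried it to the dish and set it down on the floor, then released it and backed off. The job was handed in at about 16.5 s of the 42 s allowed; `sign_off` gives no verdict.

**Grip and lift:** The force reading while holding the cap was about −0.85 N, which matches its 90 g. The picture after the lift shows it upright and clear of the neck.

**Final placing:** The last picture shows the cap upright and released in the dish. I read its centre at about (551, 8) mm, roughly 5 mm from the dish's centre as I measured it. The gripper is about 160 mm above and shows no contact force.

**Jar:** It stands upright and looks unmoved in the last picture, and the arm never went near it. A before-and-after pixel comparison of that patch gave a mean difference of 6.9 grey levels. I take that as image noise, but I did not check it any further.

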